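Refit the crank shaft of a hand mill

ROBOT

A 6-joint arm with a two-finger parallel gripper is mounted at the origin on a cart in front of the work surface, level with it; the furniture and walls round the work are solid. World frame = base frame: x ahead of the robot, y to its left, z up, the work surface at z = 0. Lengths are in mm, angles in rad, forces in N, time in s.
With the tool pointing down it reaches from about 350 to 775 mm from the base axis. Payload 7.3 kg.
Tool frame: the origin (TCP) lies at the very end of the fingers, on their centre line; the grasp point (between the pads) lies 19 mm behind it; z points along the fingers, y is the line along which they close (so a half turn about z gives the same grasp; the last joint's range is limited). The gripper opens to 92 mm and grips with 3 to 60 N. Pads are 19 mm wide; open, the fingers measure 130 mm over their backs; the gripper's body (75 mm by 190 mm) begins 47 mm behind the grasp point.
Start: joints at [-0.146, 0.342, 1.524, -0, 1.275, -0.146], TCP at [525.022, 0.019, 195.641] pointing down, gripper open.
Joint ranges: [-2.53, 2.53], [-0.77, 2.02], [0.04, 2.7], [-1, 4.14], [0.28, 2.66], [-3.11, 3.11]. Speed limits (rad/s): [2.57, 2.57, 3.14, 3.14, 3.14, 3.14].

INTERFACE

Orientations are given as [roll, pitch, yaw] about the fixed x, y, z axes, in that order (R = Rz(yaw) Ry(pitch) Rx(roll)).
In Python, from plant import get_obs, vision, workorder gives the robot as it stands.
- The arm moves only by the shell command python3 -m pendant 'ROWS' [OPENING]. ROWS is a JSON object of lists of equal length, an entry for each row: "dp": the shift along the tool's x, y, z in m, a list of three; "rotation": the turn, a rotation vector about the tool's x, y, z in rad, a list of three. A call has 1 to 8 rows; each row is the pose to reach, as a shift and turn from the pose commanded when the call began, along the tool's axes at that moment; what a row does not reach only later rows make up. A row lasts 1/8 s, in which the tool goes at most 62.5 mm and 10.7 degrees, less where a joint would pass 70% of its speed; a pose out of reach is approached as far as the arm can. A call with a gripper value outside its range is refused whole. OPENING is the finger opening in m, from 0 to 0.0918, set as the call begins (- or left out, the last holds). The fingers move at their own pace and stop on an object; the grip force is fixed at half the most. Time passes only in rows, so rows that repeat a pose let the fingers close. It gives the time, the measured TCP pose, the force, the opening and the grip force at its end, in the units of the state.
- get_obs(): the state, without advancing time (a new reading comes with each control period).
- vision.capture(name): name is "scene" or "side" or "wrist"; returns a dict with "pixels" (384x512x3 uint8, red, green, blue), "vfov" (degrees; the focal length in pixels is half the picture's height over the tangent of half this angle, whatever the lens; pixels are square), "cx", "cy" (the principal point, pixels), "pose" (4x4, takes a point from camera to world coordinates); the wrist camera has in their place "T_tool_cam" (4x4, takes a point from camera to tool coordinates, whose origin is the TCP and whose axes are the flange's). Camera axes: x right, y up, looking along -z (the intrinsics and any distortion apply to the point x, -y, -z); pixel columns grow to the right and rows downward; lengths in mm; the calibration is good to about 2 mm. A picture is of the moment at which its call begins: read the wrist's pose just before it. There is no depth.
- workorder.close_job(): hands the job in; it is judged then, once.
The state is a dict: "time": time; "joint_positions": joint angles; "dq": joint speeds; "tau": joint torques, N m; "tool_pos": TCP position; "tcp_rot": TCP orientation; "contact_force": force on the tool from outside, world axes, zero at the start; "moment": the same for the moment, N m; "grip_width": finger opening in mm; "finger_force": force on a finger pad.
Only numpy, scipy, OpenCV 4.12 (cv2) and the standard library are available. Lean on these libraries where they do the work, as an engineer would, in place of code of your own. Each camera call takes 0.05 s, during which the arm holds its last target. There are 200 camera calls.

TASK

The hand mill has been washed and its crank shaft is drying upright in the wooden stand. Put the shaft back: thread it down through both bearings of the mill, turn it under light pressure until its cross-shaped end drops into the sprung grinding burr and its collar sits fully down on the washer of the upper bearing, then swing the keeper hook all the way shut over the collar and let go. Be gentle, never force the shaft against the mill (keep well under 25 N), and leave the jar, the mug and the glass where they stand.

Things in the scene. Friction and masses are not known exactly. Their poses are not given: they have to be found in the camera images.
- mill: Red hand mill, fixed by a round black suction foot (128 mm wide; suction lever at -x). Origin on the bearing axis at worktop height, z up. Two 11 mm pillars at y = +46 and -46 mm carry two aluminium bearing bridges, bars 30 mm wide (x) and 122 mm long (y), one above the other, each with a plain upright bore of 13.6 mm on the axis. Pillar nuts stand 11 mm above the upper bridge.
- upper_bearing (a point): Centre of the bore at the top face of the upper bridge, 132 mm above the worktop; the bridge is 12 mm thick. A brass wave-spring washer lies round the bore, 2 mm proud of that face (6 N per mm); the shaft's collar rests on it when the shaft is home.
- lower_bearing (a point): Centre of the bore at the top face of the lower bridge, 74 mm above the worktop; the bridge is 12 mm thick.
- burr_mouth (a point): Mouth of the burr's cross-shaped socket (slots 5.4 mm wide), on the mill's axis 48 mm above the worktop, in the red cup. This point belongs to the mill: no reading tells the burr's angle, which is unknown. The socket fits every quarter turn, to about 7 degrees. The burr turns with 0.05 N m of drag, and yields down on a spring: 4 N at first, 10 N at its hard stop 4 mm lower.
- keeper_pin (a point): Upright pin of the keeper, at x = 0, y = -30 mm of the mill on the top face of the upper bridge. The keeper turns about it.
- shaft: Steel crank shaft, about 0.16 kg. Origin at its lower tip, z up along it to the crank. From the tip: cone nose to 4 mm (4.4 mm wide at the end), cross from 4 to 16 mm (two blades 4 x 10.6 mm along the shaft's x and y), round 12 mm above 18 mm. Tip heights in the mill: 35 mm when home, 44 mm when the cross just stands on the burr, 40 mm with the spring pressed to its stop.
- shaft_collar (a point): Underside of the shaft's collar, 99 mm above the tip; the collar is 24 mm wide and 10 mm high, above it a 10 mm neck.
- shaft_hub (a point): Middle of the dark grip hub, 147 mm above the tip: 28 mm high, 18 mm thick along the shaft's y (grip it across this), 22 mm along x. The crank arm, 12 mm wide, leaves the hub's lower end along the shaft's +x, its underside 1 mm above the hub's; at x = 60 mm it carries a wooden knob, 21 mm wide, top 23 mm above this point.
- stand: Wooden drying stand, fixed, foot 90 x 110 mm, top board at 108 to 118 mm. Origin under its centre at worktop height. The shaft hangs upright by its collar in the 17 mm hole at the centre, tip 19 mm above the worktop.
- keeper (a joint): Angle (rad) of the flat steel keeper hook about its pin: 0 is shut (its stop, hook over the collar beside the neck), about 0.75 to 1.05 at the start, swung out to the mill's -x side. It shuts clockwise seen from above, has 0.1 N m of drag and stays where left. Its plate lies 13.5 to 17.5 mm above the upper bridge: it passes only over a collar that is fully down.
- keeper_knob (a point): Middle of the keeper's black knob: 12 mm wide, 13.5 mm high, 156 mm above the worktop, 61 mm from the pin; shut, it is at x = -10.5, y = +30 mm of the mill. Push it round with a shut fingertip. With the shaft home the crank arm passes 6 mm above the knob: leave the crank on the mill's +x or -y side, out of the fingers' way.
- spice_caraway: Spice jar with red cap, 45 mm wide, 106 mm high, a bystander. Origin at the centre of its underside.
- mug_tea: Striped mug, 88 x 118 mm, 92 mm high, a bystander. Origin at its underside.
- glass_green: Green drinking glass, 84 mm wide, 99 mm high, a bystander. Origin at the centre of its underside.

How it is judged (in metres and radians):
On the way, in this order (a step that is already met when the one before it is completed fails the run):
1. the shaft is threaded through both bearings: its tip below the lower bridge, on the bearing axis (z of shaft in the frame of mill below 0.06 m and horizontal distance between shaft and mill below 0.003 m and angle between the z axis of shaft and the z axis of mill, either way round below 0.06 rad), for 0.1 s.
2. the cross has dropped into the burr and the collar is fully down on the upper bearing (z of shaft in the frame of mill below 0.0368 m and horizontal distance between shaft and mill below 0.003 m and angle between the z axis of shaft and the z axis of mill, either way round below 0.05 rad), for 0.2 s.
3. the keeper hook is swung shut over the collar (value of joint keeper below 0.15 rad), for 0.2 s.
At the end, for the whole second after the job is handed in: The shaft stands in both bearings with its collar down on the washer of the upper bridge (within 2 mm, upright within 3 degrees), its cross-shaped end in the burr; the keeper hook is shut to within 0.15 rad of its stop; the shaft is at rest and released (all of step 2 and value of joint keeper below 0.15 rad and linear speed of shaft below 0.02 m/s); the robot touches nothing.
It fails at once if the shaft is forced: it presses on the mill with more than 25 N (contact force between shaft and mill above 25 N).
It fails at once if the spice jar is pushed away by more than 2 cm (distance of spice_caraway from where it was at the start of the episode above 0.02 m).
It fails at once if the mug is pushed away by more than 2 cm (distance of mug_tea from where it was at the start of the episode above 0.02 m).
It fails at once if the green glass is pushed away by more than 2 cm (distance of glass_green from where it was at the start of the episode above 0.02 m).
It also fails if it takes over 64 s, if anything falls off the work surface, if the arm or the gripper's body presses on something with over 40 N, if the wrist force passes 120 N, or if a joint passes its speed limit or range.

## Working session

There is one attempt and no reset: what is moved stays moved. The work goes in short steps, Python scripts to look and compute and a shell command to move; the robot and the scene stay as the last step left them, time stands still between calls to the robot, and variables do not carry over. Pictures are saved under pics/ and viewed, at most 10 in all, crops included, and the job is handed in when it is done.

```bash
ls; mkdir -p pics
cat > h.py <<'E'
import numpy as np, cv2
from plant import get_obs, vision, workorder
from scipy.spatial.transform import Rotation as R
def cap(n):
    o=get_obs(); c=vision.capture(n)
    if n=='wrist':
        T=np.eye(4);T[:3,:3]=R.from_euler('xyz',o['tcp_rot']).as_matrix();T[:3,3]=o['tool_pos'];c['pose']=T@c['T_tool_cam']
    c['pixels']=np.asarray(c['pixels']); c['pose']=np.asarray(c['pose']); return c
def K(c):
    f=192/np.tan(np.radians(c['vfov'])/2); return np.array([[f,0,c['cx']],[0,f,c['cy']],[0,0,1]])
def ray(c,u,v):
    k=K(c); d=np.array([(u-c['cx'])/k[0,0],-(v-c['cy'])/k[0,0],-1.]); return c['pose'][:3,3],c['pose'][:3,:3]@d
def onz(c,u,v,z):
    o,d=ray(c,u,v); return o+d*(z-o[2])/d[2]
def proj(c,P):
    q=np.linalg.inv(c['pose'])@np.append(P,1); f=K(c)[0,0]; return c['cx']+f*q[0]/-q[2], c['cy']-f*q[1]/-q[2]
def tri(rays):
    A=0;b=0
    for o,d in rays:
        d=d/np.linalg.norm(d);M=np.eye(3)-np.outer(d,d);A=A+M;b=b+M@o
    return np.linalg.solve(A,b)
def save(c,f,box=None,s=1):
    p=c['pixels'][...,::-1]
    if box: p=p[box[1]:box[3],box[0]:box[2]]
    cv2.imwrite('pics/'+f,cv2.resize(p,None,fx=s,fy=s,interpolation=cv2.INTER_CUBIC))
E
python3 - <<'E'
from h import *
import pickle
print(get_obs())
C={n:cap(n) for n in('scene','side','wrist')}
pickle.dump(C,open('c0.pkl','wb'))
for n,c in C.items():
    print(n,{k:v for k,v in c.items() if k!='pixels'})
a=C['scene']['pixels'];b=C['side']['pixels']
cv2.imwrite('pics/a.png',cv2.resize(np.vstack([np.hstack([a,b])]),None,fx=.78,fy=.78)[...,::-1])
save(C['scene'],'scene.png',None,1.5);save(C['side'],'side.png',None,1.5);save(C['wrist'],'wrist.png',None,1.5)
E
```

```text
pics
{'time': 0.0, 'joint_positions': array([-1.46008049e-01,  3.42729930e-01,  1.52501060e+00, -2.50616523e-05,
        1.27543027e+00, -1.46013213e-01]), 'dq': array([ 0.00088268, -0.00054939,  0.00122382, -0.00051426, -0.00085734,
        0.00011453]), 'tau': array([ 7.61924657e-04, -4.31245601e+01, -2.44219762e+01,  7.17750052e-02,
        5.59406646e-02, -1.04314388e-04]), 'tool_pos': array([5.24535737e+02, 7.78425464e-02, 1.94943519e+02]), 'tcp_rot': array([-3.14002781e+00, -2.05902349e-04,  1.57080864e+00]), 'contact_force': array([-0.07631818, -0.62259565,  0.24335818]), 'moment': array([ 0.02239572,  0.01544396, -0.02857635]), 'finger_force': 0.0, 'grip_width': 91.49037517978687}
scene {'vfov': 51.429275658333765, 'cx': 250.9191834236151, 'cy': 198.37851892362988, 'pose': array([[-8.35536670e-01,  2.74562150e-01, -4.75913962e-01,
         1.12959652e+02],
       [-5.49434603e-01, -4.18007841e-01,  7.23457713e-01,
         7.00597573e+02],
       [-3.01662603e-04,  8.65959047e-01,  5.00114825e-01,
         5.35897149e+02],
       [ 0.00000000e+00,  0.00000000e+00,  0.00000000
[... 559 characters left out ...]
ol_cam': array([[ 8.25524535e-05,  9.60212775e-01,  2.79269440e-01,
         7.68119748e+01],
       [ 9.99999626e-01, -3.19842643e-04,  8.04114368e-04,
        -9.47283076e-01],
       [ 8.61443164e-04,  2.79269269e-01, -9.60212442e-01,
        -1.88391337e+02],
       [ 0.00000000e+00,  0.00000000e+00,  0.00000000e+00,
         1.00000000e+00]]), 'pose': array([[ 9.99997617e-01, -6.88726672e-04,  2.07149174e-03,
         5.23911103e+02],
       [ 8.32538759e-05,  9.60268301e-01,  2.79078454e-01,
         7.68634918e+01],
       [-2.18139663e-03, -2.79077617e-01,  9.60266070e-01,
         3.83442094e+02],
       [ 0.00000000e+00,  0.00000000e+00,  0.00000000e+00,
         1.00000000e+00]])}
```

View pictures.

View pics/scene.png

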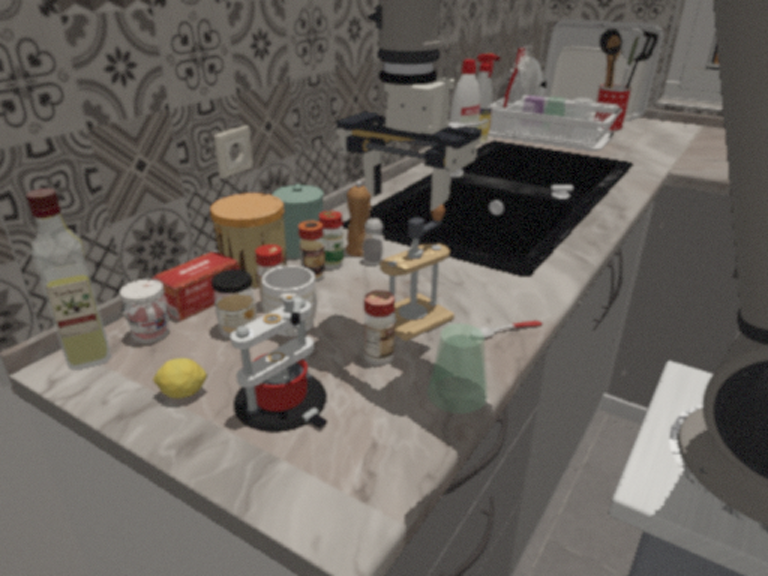

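View pics/side.png

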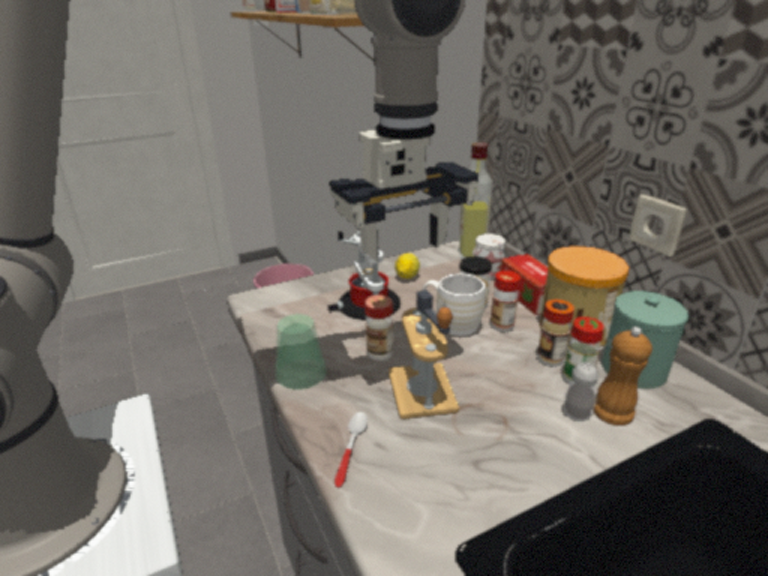

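Run:
```python
from h import *
import pickle
C=pickle.load(open('c0.pkl','rb'));s,d=C['scene'],C['side']
for n,a,b in [('millfoot',(281,398),(370,303)),('standfoot',(419,317),(423,391)),('jar',(378,357),(379,353)),('glass',(458,400),(302,378)),('mug',(288,325),(460,325))]:
    print(n,onz(s,a[0]/1.5,a[1]/1.5,0).round(0),onz(d,b[0]/1.5,b[1]/1.5,0).round(0))
# hub top-ish, wooden knob
print('knob',tri([ray(s,438/1.5,214/1.5),ray(d,444/1.5,317/1.5)]))
print('hub',tri([ray(s,417/1.5,228/1.5),ray(d,425/1.5,302/1.5)]))
print('millnutNear/left', tri([ray(s,240/1.5,328/1.5),ray(d,371/1.5,283/1.5)]))
```

```text
millfoot [580. 231.   0.] [580. 239.   0.]
standfoot [526. -59.   0.] [536. -43.   0.]
jar [521.  76.   0.] [519.  79.   0.]
glass [373. 100.   0.] [377.  77.   0.]
mug [696.  82.   0.] [694.  85.   0.]
knob [ 525.0482552  -103.749619    173.42125153]
hub [530.71433745 -48.27271979 166.72800531]
millnutNear/left [606.56653212 237.10660003  75.678827  ]
```

View pics/wrist.png

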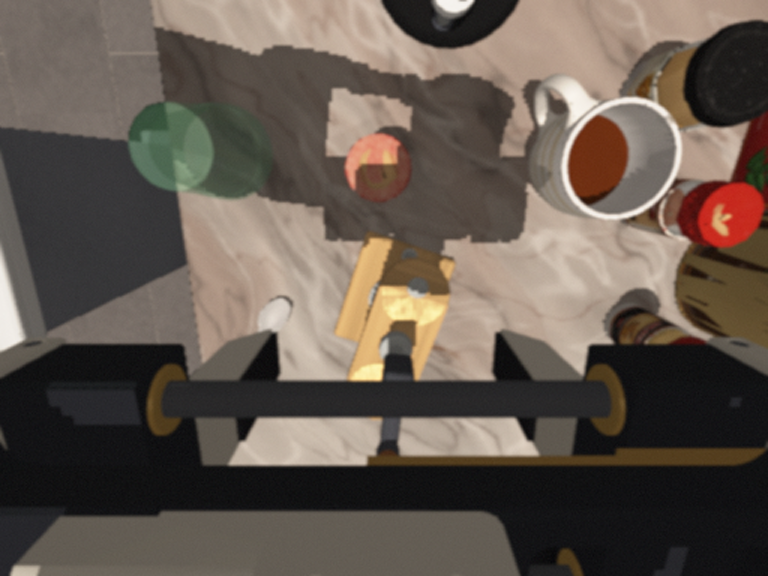

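```bash
python3 -m pendant '{"dp":[[-0.03,0,-0.04],[-0.075,0,-0.06],[-0.075,0,-0.06],[-0.075,0,-0.06],[-0.075,0,-0.06]],"rotation":[[0,0,0],[0,0,0],[0,0,0],[0,0,0],[0,0,0]]}'
python3 - <<'E'
from h import *
import pickle
c=cap('wrist');pickle.dump(c,open('c1.pkl','wb'));save(c,'w1.png',None,1.5)
print(proj(c,[528,-48,180]),proj(c,[528,-108,189]))
E
```

```text
time: 0.78
tool_pos: [524.6, -73.9, 254.8]
tcp_rot: [-3.14, -0.001, 1.572]
contact_force: [-0.4, 0.5, -0.2]
grip_width: 91.6
finger_force: 0.0
(np.float64(261.7938756124671), np.float64(165.8526081268591)) (np.float64(261.56362226045695), np.float64(225.36481596443352))
```

View pics/w1.png

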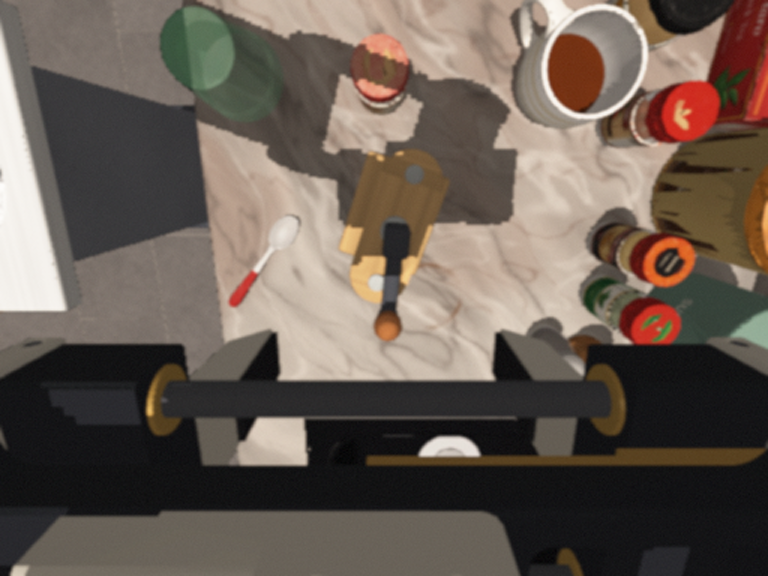

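Run:
```python
from h import *
import pickle
c=pickle.load(open('c1.pkl','rb'));p=c['pixels'];hsv=cv2.cvtColor(p,cv2.COLOR_RGB2HSV)
m=(p.max(2)<70)
for v in range(142,222,4):
    u=np.where(m[v,245:285])[0]+245
    print(v,(u.min(),u.max(),len(u)) if len(u) else None, p[v,262])
k=(hsv[...,0]<14)&(hsv[...,1]>130);k=k.astype(np.uint8);k[:195]=0;k[232:]=0;k[:,:240]=0;k[:,280:]=0
n,l,st,ce=cv2.connectedComponentsWithStats(k);i=1+st[1:,4].argmax();print(st[i],ce[i],onz(c,*ce[i],184))
```

```text
142 None [106  82  54]
146 None [98 96 94]
150 (np.int64(256), np.int64(271), 16) [33 33 36]
154 (np.int64(256), np.int64(272), 17) [35 34 37]
158 (np.int64(255), np.int64(272), 18) [39 38 40]
162 (np.int64(255), np.int64(272), 18) [38 38 39]
166 (np.int64(255), np.int64(272), 18) [36 36 39]
170 (np.int64(256), np.int64(270), 15) [36 34 36]
174 (np.int64(258), np.int64(266), 9) [40 37 39]
178 (np.int64(258), np.int64(266), 9) [38 37 39]
182 (np.int64(257), np.int64(265), 9) [38 37 40]
186 None [90 89 94]
190 None [88 88 92]
194 None [87 87 91]
198 None [86 86 89]
202 (np.int64(256), np.int64(263), 8) [43 41 43]
206 (np.int64(254), np.int64(262), 9) [40 38 38]
210 None [87 50 29]
214 None [116  69  38]
218 None [184 111  61]
[250 207  17  20 254] [258.03937008 216.88188976] [ 524.38468699 -100.70516792  184.        ]
```

Run:
```python
from h import *
import pickle
c=pickle.load(open('c1.pkl','rb'));save(c,'w1c.png',(225,90,305,240),4)
```

```text
(no output)
```

View pics/w1c.png

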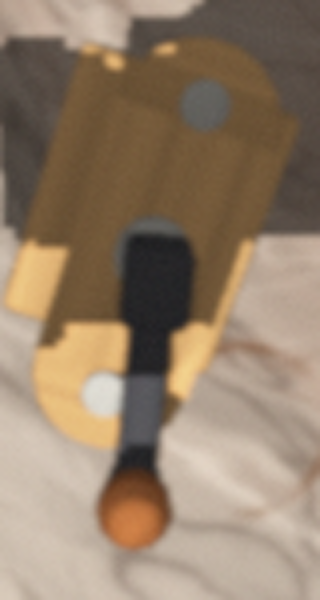

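Run:
```python
from h import *
import pickle
c=pickle.load(open('c1.pkl','rb'));o=get_obs();print(o['tool_pos'],o['tcp_rot'])
for u in(255.2,272.8): print(onz(c,u,162,180))
print('backedge',onz(c,263,172.5,180),'front bottom',onz(c,263,148.7,152))
print('arm mid',onz(c,262.5,178,165),onz(c,259.5,204,165),onz(c,258,219,187))
```

```text
[524.68684588 -73.91051996 254.91967962] [-3.14024290e+00 -6.24854598e-04  1.57210277e+00]
[521.4556924  -44.14682152 180.        ]
[538.85858222 -44.11883412 180.        ]
backedge [529.24708863 -54.73845802 180.        ] front bottom [529.62766966 -34.62748323 152.        ]
arm mid [529.06684897 -63.98711875 165.        ] [525.98690968 -93.19331153 165.        ] [ 524.34341155 -101.8313128   187.        ]
```

```bash
python3 -m pendant '{"dp":[[0.0294,0.0053,0],[0.0294,0.0053,0.03],[0.0294,0.0053,0.06],[0.0294,0.0053,0.085],[0.0294,0.0053,0.1],[0.0294,0.0053,0.107],[0.0294,0.0053,0.107],[0.0294,0.0053,0.107]],"rotation":[[0,0,0.1],[0,0,0.1],[0,0,0.1],[0,0,0.1],[0,0,0.1],[0,0,0.1],[0,0,0.1],[0,0,0.1]]}'
python3 -m pendant '{"dp":[[0,0,0],[0,0,0],[0,0,0],[0,0,0],[0,0,0],[0,0,0],[0,0,0],[0,0,0]],"rotation":[[0,0,0],[0,0,0],[0,0,0],[0,0,0],[0,0,0],[0,0,0],[0,0,0],[0,0,0]]}' 0.0
```

```text
time: 1.82
tool_pos: [530.9, -45.7, 149.5]
tcp_rot: [3.14, 0.0, 1.471]
contact_force: [-0.8, -0.3, -0.3]
grip_width: 91.9
finger_force: 0.0
time: 2.82
tool_pos: [530.4, -45.6, 148.7]
tcp_rot: [3.141, 0.0, 1.471]
contact_force: [1.2, -0.3, 4.5]
grip_width: 16.6
finger_force: 4.0
```

```bash
python3 -m pendant '{"dp":[[0,0,0],[0,0,0],[0,0,-0.01],[0,0,-0.03],[0,0,-0.06],[0,0,-0.09],[0,0,-0.12],[0,0,-0.15]],"rotation":[[0,0,0],[0,0,0],[0,0,0],[0,0,0],[0,0,0],[0,0,0],[0,0,0],[0,0,0]]}' 0.0
python3 - <<'E'
from h import *
import pickle
for n in('scene','side'):
    c=cap(n);pickle.dump(c,open(n+'2.pkl','wb'))
o=get_obs();print(o)
a=pickle.load(open('scene2.pkl','rb'))['pixels'];b=pickle.load(open('side2.pkl','rb'))['pixels']
im=np.hstack([a[50:300,130:330],b[30:300-20,190:390]])[...,::-1]
cv2.imwrite('pics/l.png',cv2.resize(im,None,fx=2,fy=2,interpolation=2))
E
```

```text
time: 3.82
tool_pos: [529.9, -45.5, 299.9]
tcp_rot: [-3.141, -0.0, 1.471]
contact_force: [-0.4, -1.0, 0.7]
grip_width: 0.4
finger_force: 0.0
{'time': 3.925, 'joint_positions': array([-2.29685374e-01,  2.95391208e-01,  1.29965386e+00, -1.40548458e-05,
        1.54030890e+00, -1.29773819e-01]), 'dq': array([ 0.00046901,  0.02857004,  0.08220857, -0.0003494 , -0.05849245,
        0.00015323]), 'tau': array([-1.09320888e-01, -4.19605207e+01, -2.65007079e+01,  6.48271060e-02,
        5.66965789e-01, -2.32893974e-03]), 'tool_pos': array([531.43059678, -45.79910485, 302.31117859]), 'tcp_rot': array([3.13540824e+00, 8.21275790e-04, 1.47088262e+00]), 'contact_force': array([0.68208026, 0.20265601, 0.02533491]), 'moment': array([-0.03546096,  0.05932704,  0.02839914]), 'finger_force': 0.0, 'grip_width': 0.8395511974244018}
```

View pics/l.png

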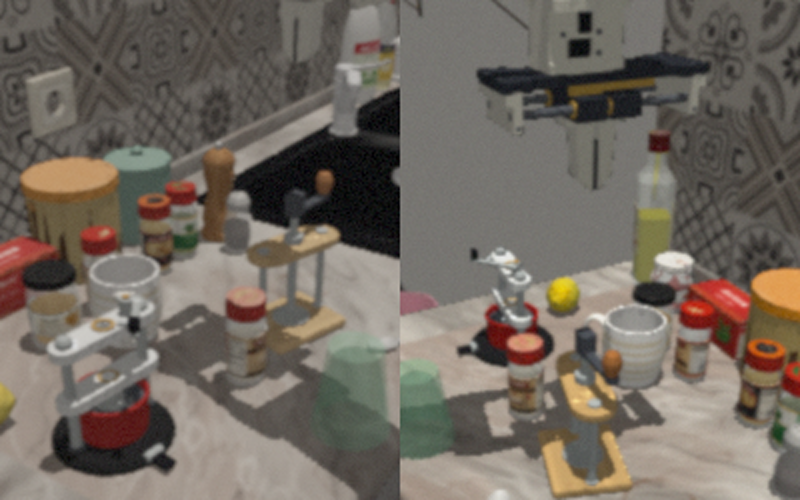

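Run:
```python
from h import *
import pickle
c=cap('wrist');pickle.dump(c,open('c3.pkl','wb'));u,v=map(int,proj(c,[530,-45,180]));print(u,v)
s=pickle.load(open('scene2.pkl','rb'));d=pickle.load(open('side2.pkl','rb'))
ims=[x['pixels'][b-45:b+45,a-45:a+45] for x,(a,b) in((c,(u,v)),(s,(282,160)),(d,(292,218)))]
cv2.imwrite('pics/l3.png',cv2.resize(np.hstack(ims),None,fx=2.9,fy=2.9,interpolation=2)[...,::-1])
for n,x,off in(('w',c,(u,v)),('s',s,(282,160)),('d',d,(292,218))): print(n,off)
# hub predicted corners
for n,x in(('w',c),('s',s),('d',d)):
    print(n,np.round([proj(x,[530,-44.7,z]) for z in(180,166,152)],1).tolist())
```

```text
256 178
w (256, 178)
s (282, 160)
d (292, 218)
w [[256.2, 178.7], [256.2, 176.0], [256.2, 173.5]]
s [[277.5, 147.1], [277.3, 152.7], [277.1, 158.2]]
d [[282.2, 195.4], [282.0, 201.1], [281.9, 206.8]]
```

View pics/l3.png

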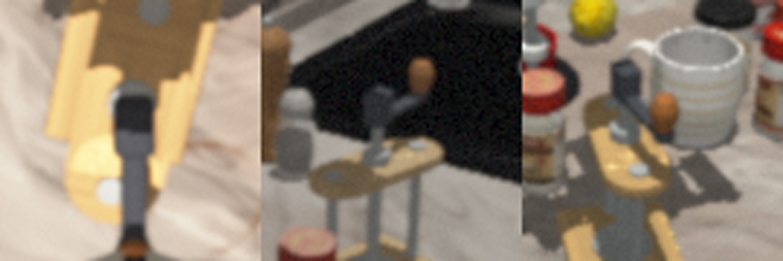

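```bash
python3 -m pendant '{"dp":[[0.001,0,0],[0.001,0,0],[0.001,0,0],[0.001,0,0],[0.001,0,0],[0.001,0,0],[0.001,0,0.03],[0.001,0,0.06]],"rotation":[[0,0,0],[0,0,0],[0,0,0],[0,0,0],[0,0,0],[0,0,0],[0,0,0],[0,0,0]]}' 0.06
python3 -m pendant '{"dp":[[0,0,0.03],[0,0,0.06],[0,0,0.08],[0,0,0.09],[0,0,0.094],[0,0,0.094],[0,0,0.094],[0,0,0.094]],"rotation":[[0,0,0],[0,0,0],[0,0,0],[0,0,0],[0,0,0],[0,0,0],[0,0,0],[0,0,0]]}'
python3 -m pendant '{"dp":[[0,0,0],[0,0,0],[0,0,0],[0,0,0],[0,0,0]],"rotation":[[0,0,0],[0,0,0],[0,0,0],[0,0,0],[0,0,0]]}' 0.0
python3 -m pendant '{"dp":[[0,0,0],[0,0,0]],"rotation":[[0,0,0],[0,0,0]]}'
python3 -m pendant '{"dp":[[0,0,0],[0,0,0]],"rotation":[[0,0,0],[0,0,0]]}'
python3 - <<'E'
from h import *
c=cap('side');a=c['pixels'][160:250,240:330];c=cap('scene');b=c['pixels'][100:190,230:320]
cv2.imwrite('pics/l4.png',cv2.resize(np.hstack([a,b]),None,fx=4,fy=4,interpolation=2)[...,::-1])
E
```

```text
time: 4.97
tool_pos: [530.6, -44.6, 238.2]
tcp_rot: [3.14, 0.0, 1.471]
contact_force: [0.3, -1.6, -0.4]
grip_width: 60.0
finger_force: 0.0
time: 5.98
tool_pos: [530.7, -44.7, 145.2]
tcp_rot: [3.14, 0.0, 1.471]
contact_force: [1.5, -0.0, 0.4]
grip_width: 60.3
finger_force: 0.0
time: 6.6
tool_pos: [530.5, -44.6, 144.7]
tcp_rot: [3.141, 0.0, 1.471]
contact_force: [-0.0, 0.0, -1.1]
grip_width: 17.1
finger_force: 30.0
time: 6.85
tool_pos: [530.5, -44.6, 144.6]
tcp_rot: [3.141, -0.0, 1.471]
contact_force: [0.5, 0.1, 0.1]
grip_width: 17.1
finger_force: 30.0
time: 7.1
tool_pos: [530.5, -44.6, 144.6]
tcp_rot: [3.141, 0.0, 1.471]
contact_force: [0.0, 0.5, -0.1]
grip_width: 17.6
finger_force: 30.0
```

View pics/l4.png

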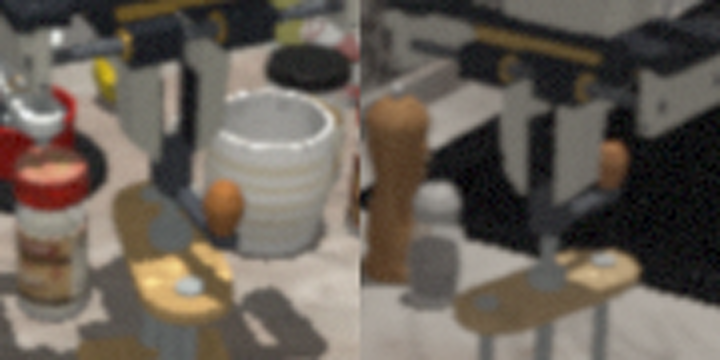

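Run:
```python
from h import *
import pickle
for n,(x0,y0) in(('side',(240,160)),('scene',(230,100))):
    c=pickle.load(open(n+'2.pkl','rb'))
    for z in(128,145,152,166,180): print(n,z,np.round((np.array(proj(c,[530.5,-44.6,z]))-[x0,y0])*4+([0,0] if n=='side' else [360,0])))
```

```text
side 128 [167. 224.]
side 145 [168. 198.]
side 152 [168. 187.]
side 166 [169. 164.]
side 180 [169. 141.]
scene 128 [546. 270.]
scene 145 [547. 244.]
scene 152 [548. 233.]
scene 166 [549. 211.]
scene 180 [549. 188.]
```

Run:
```python
from h import *
import pickle
C=pickle.load(open('c0.pkl','rb'))
for n in('scene','side'):
  for s in(-50,50):
    for z in(195,215): print(n,s,z,np.round(np.array(proj(C[n],[524.5+s,0,z]))*1.5))
c=pickle.load(open('side2.pkl','rb')) # lifted, tcp 530,-45.6,301 closed
for z in(301,320): print('lift side crop',(np.array(proj(c,[530.5,-45.6,z]))-[190,30])*2+[400,0])
```

```text
scene -50 195 [435. 229.]
scene -50 215 [435. 216.]
scene 50 195 [376. 215.]
scene 50 215 [376. 202.]
side -50 195 [373. 279.]
side -50 215 [373. 267.]
side 50 195 [434. 264.]
side 50 215 [434. 252.]
lift side crop [588.17800812 222.30731845]
lift side crop [588.69777836 203.46954335]
```

```bash
python3 -m pendant '{"dp":[[0,0,0],[0,0,0],[0,0,0],[0,0,0.008],[0,0,0.015],[0,0,0.022],[0,0,0.022],[0,0,0.022]],"rotation":[[0,0,0],[0,0,0],[0,0,0],[0,0,0],[0,0,0],[0,0,0],[0,0,0],[0,0,0]]}' 0.04
python3 -m pendant '{"dp":[[0,0,0],[0,0,0],[0,0,0],[0,0,0],[0,0,0]],"rotation":[[0,0,0],[0,0,0],[0,0,0],[0,0,0],[0,0,0]]}' 0.0
python3 - <<'E'
from h import *
c=cap('side');a=c['pixels'][160:250,240:330];c=cap('scene');b=c['pixels'][100:190,230:320]
cv2.imwrite('pics/l5.png',cv2.resize(np.hstack([a,b]),None,fx=4,fy=4,interpolation=2)[...,::-1])
E
```

```text
time: 8.2
tool_pos: [530.5, -44.6, 122.7]
tcp_rot: [3.141, 0.0, 1.471]
contact_force: [0.6, 0.6, 0.2]
grip_width: 40.0
finger_force: 0.0
time: 8.82
tool_pos: [530.6, -44.6, 122.8]
tcp_rot: [3.141, 0.0, 1.471]
contact_force: [-0.7, 0.1, 1.9]
grip_width: 17.7
finger_force: 30.0
```

View pics/l5.png

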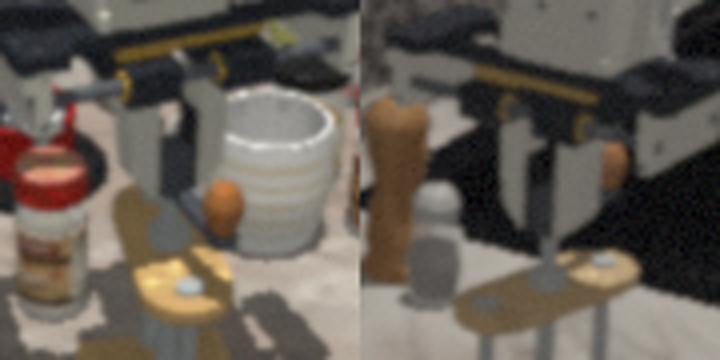

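```bash
python3 -m pendant '{"dp":[[0,0,-0.005],[0,0,-0.02],[0,0,-0.045],[0,0,-0.075],[0,0,-0.105],[0,0,-0.135],[0,0,-0.15],[0,0,-0.15]],"rotation":[[0,0,0],[0,0,0],[0,0,0],[0,0,0],[0,0,0],[0,0,0],[0,0,0],[0,0,0]]}'
python3 - <<'E'
from h import *
import pickle
s=pickle.load(open('scene2.pkl','rb'))
print('washer',onz(s,180,212,134),'nearnut',onz(s,161,219.5,143),'knob',onz(s,196.5,212,160))
d=pickle.load(open('side2.pkl','rb')); print('knobtri',tri([ray(s,196.5,212),ray(d,227.5,157)]))
print('lever',onz(s,210,279,10),onz(d,223,205,10))
E
```

```text
time: 9.93
tool_pos: [530.7, -44.6, 273.6]
tcp_rot: [3.14, 0.0, 1.471]
contact_force: [-0.4, -0.5, -2.0]
grip_width: 17.7
finger_force: 30.0
washer [579.74420773 236.63513824 134.        ] nearnut [580.62639775 285.0514439  143.        ] knob [524.99524235 250.52288957 160.        ]
knobtri [528.62616056 246.56464056 156.70055631]
lever [507.18829786 246.87050162  10.        ] [503.55422239 241.39765703  10.        ]
```

```bash
python3 -m pendant '{"dp":[[0.02,0.003,0],[0.055,0.007,0],[0.095,0.012,0],[0.135,0.018,0],[0.17,0.023,0],[0.2,0.027,0],[0.213,0.028,0],[0.213,0.028,0]],"rotation":[[0,0,0],[0,0,0],[0,0,0],[0,0,0],[0,0,0],[0,0,0],[0,0,0],[0,0,0]]}'
python3 -m pendant '{"dp":[[0,0,0],[0,0,0]],"rotation":[[0,0,0],[0,0,0]]}'
python3 - <<'E'
from h import *
import pickle
c=cap('wrist');pickle.dump(c,open('c6.pkl','wb'))
p=c['pixels'];hsv=cv2.cvtColor(p,cv2.COLOR_RGB2HSV)
print('pred washer',proj(c,[579.7,236.6,134]),'nuts',proj(c,[580,283,143]),proj(c,[580,191,143]))
save(c,'w6.png',(120,0,400,260),3)
for n in('scene','side'):
    x=cap(n);pickle.dump(x,open(n+'6.pkl','wb'))
im=[]
a=pickle.load(open('scene6.pkl','rb'))['pixels'][110:300,110:270]
b=pickle.load(open('side6.pkl','rb'))['pixels'][60:250,180:340]
w=p[0:230,130:400]
h=lambda x,s:cv2.resize(x,None,fx=s,fy=s,interpolation=2)
A=np.vstack([h(a,1.55),h(b,1.55)]);W=h(w,2.0)
W=np.vstack([W,np.zeros((A.shape[0]-W.shape[0],W.shape[1],3),np.uint8)]);print(A.shape,W.shape)
cv2.imwrite('pics/m.png',np.hstack([W,A])[...,::-1])
E
```

```text
time: 10.92
tool_pos: [579.1, 164.7, 271.6]
tcp_rot: [-3.14, 0.001, 1.472]
contact_force: [0.0, -1.0, -2.7]
grip_width: 17.7
finger_force: 30.0
time: 11.18
tool_pos: [579.5, 163.5, 272.8]
tcp_rot: [3.141, 0.0, 1.469]
contact_force: [-0.0, -0.6, -1.4]
grip_width: 18.0
finger_force: 30.0
pred washer (np.float64(252.00753584982462), np.float64(115.81067120998205)) nuts (np.float64(247.61282585300856), np.float64(72.02473247997288)) (np.float64(256.19746400968734), np.float64(155.5302762410663))
(588, 248, 3) (588, 540, 3)
```

View pics/m.png

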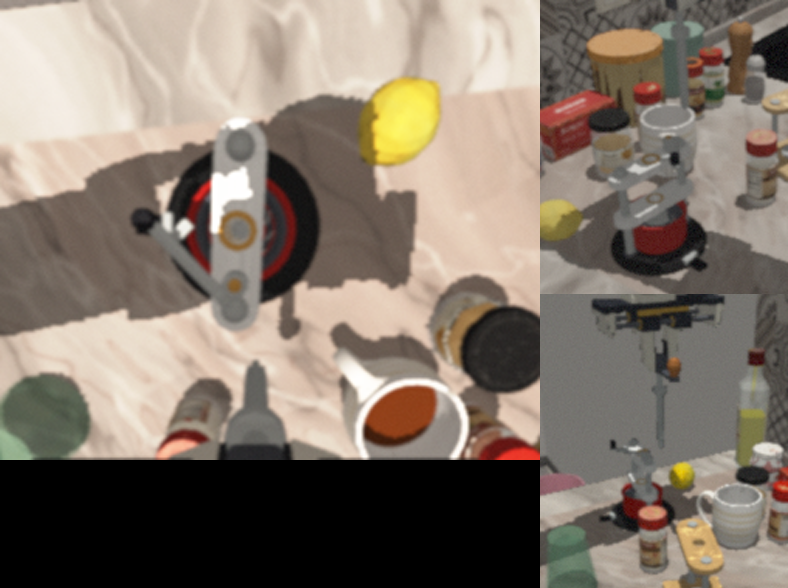

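```bash
cat >> h.py <<'E'
def brass(c,win):
    p=c['pixels'].astype(int);x0,y0,x1,y1=win
    q=p[y0:y1,x0:x1];m=((q[...,0]-q[...,2]>45)&(q[...,0]>90)&(q[...,0]-q[...,1]<75)).astype(np.uint8)
    n,l,st,ce=cv2.connectedComponentsWithStats(m);out=[]
    for i in range(1,n):
        if st[i,4]>12:
            pts=np.argwhere(l==i)[:,::-1].astype(np.float32)+[x0,y0];out.append((st[i,4],st[i,:4]+[x0,y0,0,0],cv2.fitEllipse(pts.astype(np.float32)) if len(pts)>5 else 0))
    return out
E
python3 - <<'E'
from h import *
import pickle
c=pickle.load(open('c6.pkl','rb'));p=c['pixels']
for b in brass(c,(225,90,275,150)): print(b)
g=cv2.cvtColor(p,cv2.COLOR_RGB2GRAY)
for v in range(176,206,3): print(v,g[v,246:272].tolist())
print(np.array(onz(c,258.5,182,169)),onz(c,248.7,115,134))
E
```

```text
(np.int32(178), array([239, 105,  19,  21]), ((248.3439178466797, 114.88356018066406), (16.69181251525879, 17.431386947631836), 174.9376678466797))
(np.int32(21), array([227, 127,   9,   9]), ((231.0220489501953, 130.9077911376953), (2.9132814407348633, 11.003796577453613), 137.5170440673828))
(np.int32(34), array([244, 140,   7,   6]), ((246.85179138183594, 142.38571166992188), (5.077423095703125, 5.653026103973389), 81.0848159790039))
176 [194, 201, 205, 210, 215, 217, 219, 216, 215, 212, 209, 206, 202, 202, 201, 201, 201, 201, 201, 200, 199, 200, 201, 201, 198, 194]
179 [194, 192, 190, 193, 196, 198, 200, 205, 208, 206, 200, 191, 191, 203, 216, 219, 216, 214, 212, 211, 210, 210, 207, 207, 204, 200]
182 [223, 222, 221, 220, 219, 217, 207, 192, 169, 149, 119, 101, 108, 135, 170, 192, 210, 220, 222, 222, 219, 215, 212, 211, 211, 209]
185 [211, 216, 224, 228, 230, 228, 201, 147, 106, 97, 97, 99, 97, 98, 99, 113, 157, 204, 226, 229, 227, 222, 217, 213, 211, 210]
188 [206, 205, 207, 209, 211, 199, 162, 118, 97, 97, 96, 98, 98, 98, 96, 99, 118, 163, 198, 210, 214, 211, 211, 208, 206, 207]
191 [213, 211, 212, 212, 206, 180, 140, 108, 97, 96, 97, 99, 98, 98, 98, 98, 108, 139, 171, 186, 195, 200, 205, 205, 207, 205]
194 [201, 209, 211, 214, 210, 181, 136, 104, 98, 97, 98, 98, 100, 97, 97, 99, 111, 148, 190, 211, 211, 207, 203, 202, 202, 202]
197 [173, 198, 206, 208, 199, 168, 125, 97, 96, 97, 95, 98, 97, 98, 97, 96, 104, 135, 180, 203, 212, 212, 214, 215, 217, 216]
200 [172, 201, 212, 212, 198, 161, 118, 98, 96, 97, 98, 98, 97, 98, 98, 97, 101, 124, 168, 200, 207, 207, 204, 206, 207, 207]
203 [176, 202, 211, 206, 184, 143, 109, 98, 98, 99, 102, 100, 102, 99, 100, 98, 100, 119, 161, 194, 207, 210, 210, 210, 211, 211]
[580.04028449 165.1071131  169.        ] [575.94207723 237.9015545  134.        ]
```

```bash
python3 -m pendant '{"dp":[[0.015,-0.003,0],[0.035,-0.006,0.0],[0.05,-0.009,0.005],[0.06,-0.01,0.01],[0.061,-0.01,0.017],[0.061,-0.01,0.017],[0.061,-0.01,0.017],[0.061,-0.01,0.017]],"rotation":[[0,0,0],[0,0,0],[0,0,0],[0,0,0],[0,0,0],[0,0,0],[0,0,0],[0,0,0]]}'
cat > rel.py <<'E'
from h import *
import sys
c=cap('wrist');o=get_obs();T=o['tool_pos'];print(T,o['tcp_rot'],o['contact_force'])
u,v=proj(c,[T[0],T[1],T[2]-103.8]);print('tip pred',u,v)
uw,vw=proj(c,[575.5,238,134]);uw,vw=int(uw),int(vw)
for b in brass(c,(uw-22,vw-22,uw+22,vw+22)): print(b, onz(c,*b[2][0],134))
g=cv2.cvtColor(c['pixels'],cv2.COLOR_RGB2GRAY);u,v=int(u),int(v)
print('cols from',u-14)
for r in range(v-14,v+22,3): print(r,g[r,u-14:u+15].tolist())
E
python3 rel.py
```

```text
time: 12.32
tool_pos: [575.9, 225.8, 256.0]
tcp_rot: [3.141, -0.0, 1.47]
contact_force: [0.7, 0.1, -2.3]
grip_width: 17.5
finger_force: 30.0
[575.89513261 225.85814712 255.97032031] [ 3.14094925e+00 -1.32154153e-04  1.47016564e+00] [-0.39673652 -0.46153553 -1.931604  ]
tip pred 258.109108558118 183.4442560660893
(np.int32(184), array([248, 160,  19,  19]), ((256.6119384765625, 169.62928771972656), (16.168621063232422, 16.364240646362305), 43.741275787353516)) [575.40258121 237.98972206 134.        ]
cols from 244
169 [108, 139, 135, 118, 102, 101, 114, 125, 130, 139, 139, 135, 133, 131, 130, 133, 133, 132, 129, 114, 101, 96, 114, 132, 135, 112, 72, 45, 41]
172 [125, 140, 141, 129, 111, 101, 103, 113, 121, 121, 116, 121, 123, 124, 124, 121, 122, 118, 115, 105, 97, 103, 124, 136, 136, 108, 66, 44, 46]
175 [126, 142, 142, 142, 128, 115, 101, 94, 98, 105, 112, 122, 123, 123, 120, 112, 108, 96, 92, 99, 112, 128, 141, 144, 132, 104, 67, 45, 41]
178 [118, 140, 144, 141, 142, 143, 138, 132, 124, 114, 109, 108, 101, 98, 101, 106, 119, 131, 138, 146, 146, 144, 145, 142, 126, 93, 62, 46, 45]
18
[... 424 characters left out ...]

190 [163, 149, 176, 228, 249, 251, 239, 178, 115, 94, 92, 91, 92, 91, 90, 93, 93, 93, 97, 112, 133, 140, 141, 150, 174, 192, 200, 202, 201]
193 [154, 142, 139, 139, 139, 138, 124, 107, 99, 93, 93, 91, 91, 92, 95, 94, 92, 93, 96, 107, 131, 139, 144, 152, 173, 190, 199, 199, 198]
196 [233, 217, 183, 152, 144, 168, 194, 182, 134, 97, 92, 90, 93, 94, 94, 92, 92, 94, 111, 143, 157, 149, 146, 152, 167, 183, 190, 192, 195]
199 [235, 237, 240, 241, 241, 236, 220, 176, 123, 93, 93, 93, 93, 90, 91, 92, 94, 92, 99, 117, 136, 141, 147, 160, 179, 191, 196, 194, 195]
202 [247, 253, 254, 254, 255, 255, 252, 202, 124, 94, 91, 93, 93, 94, 96, 91, 93, 90, 93, 102, 120, 138, 150, 169, 190, 199, 203, 200, 200]
```

```bash
python3 -m pendant '{"dp":[[0.006,-0.0005,0],[0.0114,-0.001,0],[0.0114,-0.001,0],[0.0114,-0.001,0.008],[0.0114,-0.001,0.014],[0.0114,-0.001,0.018],[0.0114,-0.001,0.02],[0.0114,-0.001,0.02]],"rotation":[[0,0,0],[0,0,0],[0,0,0],[0,0,0],[0,0,0],[0,0,0],[0,0,0],[0,0,0]]}'
python3 - <<'E'
from h import *
o=get_obs();print(o['tool_pos'],o['contact_force'],o['moment'])
E
```

```text
time: 13.38
tool_pos: [575.8, 237.6, 235.5]
tcp_rot: [-3.142, 0.0, 1.471]
contact_force: [0.2, 0.3, -1.9]
grip_width: 17.7
finger_force: 30.0
[575.82431571 237.64763639 235.54729879] [ 0.16013294  0.26021171 -1.88296809] [ 0.00880258 -0.00813967 -0.02111996]
```

```bash
python3 -m pendant '{"dp":[[0,0,0.001],[0,0,0.002],[0,0,0.003],[0,0,0.004],[0,0,0.004]],"rotation":[[0,0,0],[0,0,0],[0,0,0],[0,0,0],[0,0,0]]}'
python3 -m pendant '{"dp":[[0,0,0.0015],[0,0,0.003],[0,0,0.0045],[0,0,0.006],[0,0,0.006]],"rotation":[[0,0,0],[0,0,0],[0,0,0],[0,0,0],[0,0,0]]}'
```

```text
time: 14.0
tool_pos: [575.8, 237.7, 231.5]
tcp_rot: [-3.142, 0.0, 1.471]
contact_force: [0.3, -0.1, -1.8]
grip_width: 17.7
finger_force: 30.0
time: 14.62
tool_pos: [575.7, 237.7, 225.4]
tcp_rot: [-3.141, 0.0, 1.471]
contact_force: [-0.1, -0.5, -2.3]
grip_width: 18.1
finger_force: 30.0
```

```bash
python3 -m pendant '{"dp":[[0,0,0.0015],[0,0,0.003],[0,0,0.0045],[0,0,0.006],[0,0,0.0075],[0,0,0.009],[0,0,0.01],[0,0,0.01]],"rotation":[[0,0,0],[0,0,0],[0,0,0],[0,0,0],[0,0,0],[0,0,0],[0,0,0],[0,0,0]]}'
python3 -m pendant '{"dp":[[0,0,0.002],[0,0,0.004],[0,0,0.006],[0,0,0.008],[0,0,0.01],[0,0,0.012],[0,0,0.014],[0,0,0.014]],"rotation":[[0,0,0],[0,0,0],[0,0,0],[0,0,0],[0,0,0],[0,0,0],[0,0,0],[0,0,0]]}'
```

```text
time: 15.62
tool_pos: [575.8, 237.7, 215.6]
tcp_rot: [-3.142, 0.0, 1.471]
contact_force: [0.8, 0.7, -1.3]
grip_width: 17.9
finger_force: 30.0
time: 16.62
tool_pos: [575.7, 237.7, 201.4]
tcp_rot: [-3.141, 0.0, 1.471]
contact_force: [0.4, -0.3, -2.8]
grip_width: 17.4
finger_force: 30.0
```

```bash
python3 -m pendant '{"dp":[[0,0,0.003],[0,0,0.006],[0,0,0.009],[0,0,0.012],[0,0,0.015],[0,0,0.018],[0,0,0.02],[0,0,0.02]],"rotation":[[0,0,0],[0,0,0],[0,0,0],[0,0,0],[0,0,0],[0,0,0],[0,0,0],[0,0,0]]}'
python3 -m pendant '{"dp":[[0,0,0.001],[0,0,0.002],[0,0,0.0035],[0,0,0.005],[0,0,0.0065],[0,0,0.008],[0,0,0.008]],"rotation":[[0,0,0],[0,0,0],[0,0,0],[0,0,0],[0,0,0],[0,0,0],[0,0,0]]}'
python3 -m pendant '{"dp":[[0,0,0.001],[0,0,0.002],[0,0,0.0035],[0,0,0.005],[0,0,0.0065],[0,0,0.008],[0,0,0.008]],"rotation":[[0,0,0],[0,0,0],[0,0,0],[0,0,0],[0,0,0],[0,0,0],[0,0,0]]}'
```

```text
time: 17.62
tool_pos: [575.8, 237.7, 181.4]
tcp_rot: [-3.141, 0.0, 1.471]
contact_force: [-0.1, 0.8, -2.2]
grip_width: 17.7
finger_force: 30.0
time: 18.5
tool_pos: [575.7, 237.7, 173.5]
tcp_rot: [-3.141, 0.0, 1.471]
contact_force: [0.0, 0.5, -1.6]
grip_width: 17.8
finger_force: 30.0
time: 19.38
tool_pos: [575.8, 237.7, 165.5]
tcp_rot: [-3.141, 0.0, 1.471]
contact_force: [0.3, -0.1, -2.3]
grip_width: 17.9
finger_force: 30.0
```

```bash
python3 -m pendant '{"dp":[[0,0,0.002],[0,0,0.004],[0,0,0.0065],[0,0,0.009],[0,0,0.0115],[0,0,0.014],[0,0,0.0155],[0,0,0.0155]],"rotation":[[0,0,0],[0,0,0],[0,0,0],[0,0,0],[0,0,0],[0,0,0],[0,0,0],[0,0,0]]}'
python3 -m pendant '{"dp":[[0,0,0.001],[0,0,0.002],[0,0,0.003],[0,0,0.004],[0,0,0.004]],"rotation":[[0,0,0],[0,0,0],[0,0,0],[0,0,0],[0,0,0]]}'
```

```text
time: 20.38
tool_pos: [575.8, 237.7, 150.0]
tcp_rot: [-3.142, 0.0, 1.471]
contact_force: [-0.5, -0.4, -2.2]
grip_width: 18.0
finger_force: 30.0
time: 21.0
tool_pos: [576.0, 237.8, 146.6]
tcp_rot: [3.141, -0.0, 1.471]
contact_force: [-1.2, -0.9, 1.7]
grip_width: 17.7
finger_force: 30.0
```

```bash
python3 -m pendant '{"dp":[[0,0,0.0008],[0,0,0.001],[0,0,0.001],[0,0,0.001],[0,0,0.001],[0,0,0.001],[0,0,0.001],[0,0,0.001]],"rotation":[[0,0,0],[0,0,0],[0,0,-0.06],[0,0,-0.12],[0,0,-0.18],[0,0,-0.24],[0,0,-0.30],[0,0,-0.30]]}'
python3 -c "
from h import *
o=get_obs();print(o['tool_pos'],o['contact_force'],o['moment'])"
```

```text
time: 22.0
tool_pos: [576.2, 237.7, 145.5]
tcp_rot: [3.141, 0.0, 1.77]
contact_force: [-0.2, -0.3, 3.6]
grip_width: 17.8
finger_force: 30.0
[576.17339766 237.70796857 145.47679324] [-0.18820678 -0.2778238   3.55416578] [-0.06337124  0.0199713   0.04602705]
```

```bash
python3 -m pendant '{"dp":[[0,0,0],[0,0,0],[0,0,0],[0,0,0],[0,0,0],[0,0,0]],"rotation":[[0,0,-0.06],[0,0,-0.12],[0,0,-0.18],[0,0,-0.24],[0,0,-0.30],[0,0,-0.30]]}'
python3 -c "
from h import *
o=get_obs();print(o['tool_pos'],o['contact_force'],o['moment'])"
python3 -m pendant '{"dp":[[0,0,0],[0,0,0],[0,0,0],[0,0,0],[0,0,0],[0,0,0]],"rotation":[[0,0,-0.06],[0,0,-0.12],[0,0,-0.18],[0,0,-0.24],[0,0,-0.30],[0,0,-0.30]]}'
python3 -c "
from h import *
o=get_obs();print(o['tool_pos'],o['contact_force'],o['moment'])"
```

```text
time: 22.75
tool_pos: [576.2, 237.7, 145.4]
tcp_rot: [3.141, 0.0, 2.069]
contact_force: [0.8, -0.3, 3.5]
grip_width: 18.0
finger_force: 30.0
[576.15863256 237.67892856 145.39362704] [ 0.77463858 -0.32238505  3.54356712] [-0.05332751 -0.07140492 -0.04433588]
time: 23.5
tool_pos: [575.5, 237.4, 144.3]
tcp_rot: [-3.14, -0.0, 2.369]
contact_force: [0.1, 0.2, -1.9]
grip_width: 17.6
finger_force: 30.0
[575.49015916 237.36694887 144.29374822] [ 0.07699474  0.24726671 -1.92725696] [-0.20060429 -0.09883436 -0.01850916]
```

```bash
python3 -m pendant '{"dp":[[0,0,0.001],[0,0,0.002],[0,0,0.003],[0,0,0.004],[0,0,0.005],[0,0,0.005]],"rotation":[[0,0,0],[0,0,0],[0,0,0],[0,0,0],[0,0,0],[0,0,0]]}'
python3 -m pendant '{"dp":[[0,0,0.0005],[0,0,0.001],[0,0,0.001]],"rotation":[[0,0,0],[0,0,0],[0,0,0]]}'
```

```text
time: 24.25
tool_pos: [575.7, 237.6, 140.0]
tcp_rot: [-3.141, -0.0, 2.371]
contact_force: [-1.0, -1.5, -1.1]
grip_width: 17.6
finger_force: 30.0
time: 24.62
tool_pos: [575.8, 237.6, 139.1]
tcp_rot: [-3.141, 0.0, 2.371]
contact_force: [-1.8, -2.7, -0.8]
grip_width: 17.9
finger_force: 30.0
```

```bash
python3 -m pendant '{"dp":[[0,0,0.0005],[0,0,0.001],[0,0,0.001]],"rotation":[[0,0,0],[0,0,0],[0,0,0]]}'
python3 -c "
from h import *
o=get_obs();print(o['tool_pos'],o['contact_force'],o['moment'])"
```

```text
time: 25.0
tool_pos: [575.8, 237.6, 138.4]
tcp_rot: [3.142, 0.0, 2.371]
contact_force: [-2.9, -3.0, 2.3]
grip_width: 18.1
finger_force: 30.0
[575.78736775 237.62932817 138.39289934] [-2.90924823 -2.98368263  2.25379012] [-0.76435017  0.49916877  0.02568966]
```

```bash
python3 -m pendant '{"dp":[[0,0,0],[0,0,0],[0,0,0],[0,0,0],[0,0,-0.015],[0,0,-0.03],[0,0,-0.05],[0,0,-0.06]],"rotation":[[0,0,0],[0,0,0],[0,0,0],[0,0,0],[0,0,0],[0,0,0],[0,0,0],[0,0,0]]}' 0.04
python3 - <<'E'
from h import *
import pickle
s=cap('scene');d=cap('side');pickle.dump((s,d),open('c8.pkl','wb'))
o=get_obs();print(o['tool_pos'],o['tcp_rot'],o['joint_positions'])
# wooden crank knob: brown in both, near mill
for n,c in(('s',s),('d',d)):
    h=cv2.cvtColor(c['pixels'],cv2.COLOR_RGB2HSV);u,v=map(int,proj(c,[576,238,185]))
    m=((h[...,0]<16)&(h[...,1]>110)&(h[...,2]>60)).astype(np.uint8)
    n_,l,st,ce=cv2.connectedComponentsWithStats(m)
    print(n,'pred hub',proj(c,[576,238,182]),'pred knob',proj(c,[576+43,238-42,195]))
    for i in range(1,n_):
        if st[i,4]>15 and abs(ce[i][0]-u)<70 and abs(ce[i][1]-v)<50: print(st[i],ce[i])
    # keeper knob black
    u,v=map(int,proj(c,[526,247,156])); b=(c['pixels'].max(2)<60).astype(np.uint8)
    n_,l,st,ce=cv2.connectedComponentsWithStats(b)
    for i in range(1,n_):
        if st[i,4]>8 and abs(ce[i][0]-u)<15 and abs(ce[i][1]-v)<15: print('keeper',u,v,st[i],ce[i])
E
```

```text
time: 26.0
tool_pos: [576.6, 237.9, 200.6]
tcp_rot: [3.139, 0.002, 2.371]
contact_force: [-0.1, 0.1, -0.7]
grip_width: 40.0
finger_force: 0.0
[576.57369299 237.91299123 200.0309133 ] [3.13869903e+00 1.69667947e-03 2.37080200e+00] [ 2.68549414e-01  5.21883724e-01  1.22562019e+00  3.86757743e-06
  1.39073438e+00 -5.31459405e-01]
s pred hub (np.float64(178.69357018007625), np.float64(190.73060109916042)) pred knob (np.float64(176.21752281754777), np.float64(170.30819058857435))
[232 125  14  45 448] [238.06026786 145.04241071]
[140 137   8   7  21] [142.42857143 139.52380952]
[199 141  30  19 309] [212.90614887 149.84789644]
[169 162  21  17 262] [178.69465649 169.42366412]
[ 103  168   58   45 1207] [129.88815244 187.96603148]
keeper 197 212 [194 208   6   9  40] [196.425 211.95 ]
d pred hub (np.float64(243.87973932884506), np.float64(146.39825660963177)) pred knob (np.float64(264.6432379544108), np.float64(144.07600914102213))
[262 141   7   9  44] [264.81818182 144.84090909]
keeper 226 157 [226 155   3   5  12] [226.91666667 156.83333333]
```

```bash
cat > plan.py <<'E'
from h import *
import pickle
c=pickle.load(open('c6.pkl','rb'));p=c['pixels']
n1,n2=onz(c,250,72.5,143),onz(c,246.5,155,143);y=n1-n2
yaw=np.arctan2(y[1],y[0])-np.pi/2;print('nuts',n1,n2,'yaw',yaw,'span',np.linalg.norm(y))
m=(p.max(2)<60).astype(np.uint8);m[:, :190]=0;m[:,212:]=0;m[:98]=0;m[122:]=0
n,l,st,ce=cv2.connectedComponentsWithStats(m)
for i in range(1,n):
    if st[i,4]>20: print(st[i],ce[i],onz(c,*ce[i],160))
s,d=pickle.load(open('c8.pkl','rb'));Kt=tri([ray(s,196.4,212),ray(d,227.4,157)]);print('tri',Kt)
E
python3 plan.py
```

```text
nuts [582.54230869 282.25956505 143.        ] [568.61360925 192.79016621 143.        ] yaw -0.15444140660707673 span 90.54712583960784
[196 105  14  12 114] [201.56140351 109.99122807] [526.99378993 248.31993652 160.        ]
tri [528.52513584 246.82492441 156.74364723]
```

```bash
cat > way.py <<'E'
from h import *
o=get_obs();T=o['tool_pos'];Rm=R.from_euler('xyz',o['tcp_rot']);print(T,o['tcp_rot'])
pin=np.array([571.1,208.2]);sh=np.radians(99.9)-.154
def way(th,back=15.5,out=6):
    a=sh+th;r=np.array([np.cos(a),np.sin(a)]);t=np.array([np.sin(a),-np.cos(a)])
    return pin+61*r-t*back+out*r, np.arctan2(t[1],t[0])
def row(th,z,**k):
    q,yaw=way(th,**k);D=Rm.inv().apply([q[0]-T[0],q[1]-T[1],z-T[2]])/1000
    rv=(Rm.inv()*R.from_euler('xyz',[np.pi,0,yaw])).as_rotvec();print(round(th,2),q.round(1),round(yaw,3),'dp',D.round(4).tolist(),'rot',rv.round(3).tolist())
E
python3 - <<'E'
from way import *
row(.82,200,back=32)
E
```

```text
[576.57369299 237.91299123 200.0309133 ] [3.13869903e+00 1.69667947e-03 2.37080200e+00]
0.82 [499.9 229.2] 0.839 dp [0.0489, -0.0597, -0.0002] rot [0.004, -0.001, 1.532]
```

```bash
python3 -m pendant '{"dp":[[0,0,-0.01],[0.01,-0.01,-0.01],[0.02,-0.02,-0.01],[0.03,-0.035,-0.01],[0.04,-0.05,-0.01],[0.049,-0.06,-0.01],[0.049,-0.06,-0.01],[0.049,-0.06,-0.01]],"rotation":[[0,0,0.17],[0,0,0.34],[0,0,0.51],[0,0,0.68],[0,0,0.85],[0,0,1.02],[0,0,1.19],[0,0,1.36]]}' 0.0
python3 -m pendant '{"dp":[[0,0,0],[0,0,0],[0,0,0]],"rotation":[[0,0,0.17],[0,0,0.17],[0,0,0.17]]}'
python3 - <<'E'
from way import *
for z in (150,121):row(.82,z,back=32)
import pickle
s=cap('scene');d=cap('side');pickle.dump((s,d),open('c9.pkl','wb'))
for n,c in(('s',s),('d',d)):
    for z in(T[2],T[2]+31): print(n,z,proj(c,[T[0],T[1],z]))
    u,v=map(int,proj(c,[T[0],T[1],T[2]+31]))
    g=cv2.cvtColor(c['pixels'],cv2.COLOR_RGB2GRAY)
    for r in range(v-16,v+22,2): print(r,g[r,u-9:u+10:2].tolist())
E
```

```text
time: 27.1
tool_pos: [498.4, 228.7, 207.7]
tcp_rot: [-3.141, 0.001, 1.005]
contact_force: [0.3, -0.4, 0.0]
grip_width: 0.5
finger_force: 0.0
time: 27.48
tool_pos: [498.7, 228.7, 207.8]
tcp_rot: [-3.141, 0.0, 0.844]
contact_force: [-0.2, 0.3, -0.7]
grip_width: 0.5
finger_force: 0.0
[498.71416555 228.72913545 207.82536442] [-3.14134382e+00  4.65469115e-04  8.44062055e-01]
0.82 [499.9 229.2] 0.839 dp [0.0011, 0.0006, 0.0578] rot [-0.0, 0.0, 0.005]
0.82 [499.9 229.2] 0.839 dp [0.0011, 0.0006, 0.0868] rot [-0.0, 0.0, 0.005]
s 207.82536442287375 (np.float64(214.49416675968703), np.float64(187.34923741190622))
s 238.82536442287375 (np.float64(213.65019045572092), np.float64(171.2050991043169))
155 [109, 114, 116, 116, 112, 115, 114, 117, 114, 127]
157 [80, 106, 111, 113, 114, 118, 116, 115, 115, 101]
159 [76, 104, 111, 115, 117, 116, 115, 115, 116, 107]
161 [113, 107, 111, 116, 117, 117, 114, 115, 118, 120]
163 [113, 109, 112, 118, 117, 112, 117, 116, 115, 100]
165 [103, 108, 111, 115, 115, 116, 113, 114, 115, 104]
167 [60, 92, 111, 112, 114, 113, 115, 111, 107, 92]
169 [64, 88, 103, 108, 1
[... 1092 characters left out ...]
13, 112, 107, 63, 111, 113, 112, 115, 116]
130 [117, 114, 112, 106, 64, 104, 111, 119, 115, 114]
132 [116, 117, 114, 109, 65, 104, 117, 114, 116, 117]
134 [115, 114, 118, 115, 103, 110, 113, 117, 116, 117]
136 [116, 114, 118, 118, 115, 118, 113, 112, 117, 118]
138 [113, 115, 115, 115, 114, 116, 116, 119, 117, 115]
140 [114, 113, 117, 114, 119, 114, 116, 117, 116, 115]
142 [117, 113, 114, 116, 113, 116, 117, 115, 118, 116]
144 [117, 114, 116, 115, 113, 117, 118, 116, 116, 115]
146 [115, 117, 116, 115, 117, 116, 116, 117, 114, 115]
148 [115, 118, 115, 116, 116, 114, 114, 117, 117, 115]
150 [115, 115, 114, 114, 116, 117, 115, 119, 115, 114]
152 [116, 115, 115, 116, 115, 117, 115, 114, 115, 117]
```

```bash
python3 -m pendant '{"dp":[[0.001,0,0.02],[0.001,0,0.04],[0.001,0,0.06],[0.001,0,0.075],[0.001,0,0.085],[0.001,0,0.085],[0.001,0,0.085]],"rotation":[[0,0,0],[0,0,0],[0,0,0],[0,0,0],[0,0,0],[0,0,0],[0,0,0]]}'
python3 - <<'E'
from way import *
row(.82,123,back=18)
for t in(.8,.7,.6,.5,.4,.3,.2,.1,0,-.04):row(t,123)
E
```

```text
time: 28.45
tool_pos: [500.0, 229.7, 123.8]
tcp_rot: [3.141, -0.001, 0.841]
contact_force: [0.5, 0.5, -0.8]
grip_width: 0.5
finger_force: 0.0
[499.99751642 229.68906928 123.75809997] [ 3.14091184e+00 -1.05754541e-03  8.40913692e-01]
0.82 [509.2 239.6] 0.839 dp [0.0135, 0.0003, 0.0008] rot [0.001, -0.001, 0.002]
0.8 [511.6 242.6] 0.819 dp [0.0174, -0.0, 0.0008] rot [0.001, -0.001, 0.022]
0.7 [515.3 248.4] 0.719 dp [0.0242, -0.0011, 0.0008] rot [0.001, -0.001, 0.122]
0.6 [519.6 253.8] 0.619 dp [0.031, -0.0015, 0.0008] rot [0.001, -0.001, 0.222]
0.5 [524.4 258.7] 0.519 dp [0.0379, -0.0011, 0.0008] rot [0.001, -0.001, 0.322]
0.4 [529.7 263.1] 0.419 dp [0.0447, -0.0002, 0.0008] rot [0.0, -0.001, 0.422]
0.3 [535.4 267. ] 0.319 dp [0.0514, 0.0015, 0.0008] rot [0.0, -0.001, 0.522]
0.2 [541.4 270.2] 0.219 dp [0.0578, 0.0038, 0.0008] rot [0.0, -0.001, 0.622]
0.1 [547.8 272.9] 0.119 dp [0.064, 0.0068, 0.0008] rot [0.0, -0.001, 0.722]
0 [554.3 274.9] 0.019 dp [0.0699, 0.0104, 0.0008] rot [0.0, -0.001, 0.822]
-0.04 [557.  275.5] -0.021 dp [0.0722, 0.0119, 0.0008] rot [0.0, -0.001, 0.862]
```

```bash
python3 -m pendant '{"dp":[[0.0135,0,0],[0.0174,0,0],[0.0208,-0.0006,0],[0.0242,-0.0011,0],[0.031,-0.0015,0],[0.0379,-0.0011,0],[0.0447,-0.0002,0],[0.0447,-0.0002,0]],"rotation":[[0,0,0],[0,0,0.022],[0,0,0.072],[0,0,0.122],[0,0,0.222],[0,0,0.322],[0,0,0.422],[0,0,0.422]]}'
python3 - <<'E'
from way import *
for t in(.3,.2,.1,.05,0,-.04):row(t,T[2])
s=cap('scene');d=cap('side')
for n,c in(('s',s),('d',d)):
    th=.4;a=sh+th;print(n,'knob pred at .4',proj(c,[pin[0]+61*np.cos(a),pin[1]+61*np.sin(a),156]),'old',proj(c,[527.5,247.5,156]))
    b=(c['pixels'].max(2)<60).astype(np.uint8);n_,l,st,ce=cv2.connectedComponentsWithStats(b);u,v=proj(c,[pin[0]+61*np.cos(a),pin[1]+61*np.sin(a),156])
    for i in range(1,n_):
        if st[i,4]>4 and abs(ce[i][0]-u)<22 and abs(ce[i][1]-v)<22: print(st[i],ce[i])
E
```

```text
time: 29.45
tool_pos: [529.6, 263.4, 123.1]
tcp_rot: [3.141, -0.001, 0.419]
contact_force: [-0.1, 0.2, 0.2]
grip_width: 0.4
finger_force: 0.0
[529.60517596 263.40012668 123.11360108] [ 3.14147966e+00 -5.18565088e-04  4.19471565e-01]
0.3 [535.4 267. ] 0.319 dp [0.0067, -0.0009, 0.0] rot [0.0, -0.001, 0.101]
0.2 [541.4 270.2] 0.219 dp [0.0136, -0.0014, 0.0] rot [0.0, -0.001, 0.201]
0.1 [547.8 272.9] 0.119 dp [0.0205, -0.0013, 0.0] rot [0.0, -0.001, 0.301]
0.05 [551. 274.] 0.069 dp [0.0239, -0.0009, 0.0] rot [0.0, -0.001, 0.351]
0 [554.3 274.9] 0.019 dp [0.0273, -0.0004, 0.0] rot [0.0, -0.001, 0.401]
-0.04 [557.  275.5] -0.021 dp [0.03, 0.0001, 0.0] rot [-0.0, -0.001, 0.441]
s knob pred at .4 (np.float64(182.60039961328718), np.float64(213.75585548118337)) old (np.float64(196.6692394030163), np.float64(212.7408310725426))
d knob pred at .4 (np.float64(230.8220496482723), np.float64(153.87375226196417)) old (np.float64(227.00769377682087), np.float64(157.19512883446387))
[241 142  18  10  75] [246.72       147.57333333]
[231 152   3   4  11] [232.09090909 153.63636364]
```

```bash
python3 -m pendant '{"dp":[[0.0067,-0.0009,0],[0.0136,-0.0014,0],[0.017,-0.0014,0],[0.0205,-0.0013,0],[0.0222,-0.001,0],[0.0239,-0.0009,0],[0.0239,-0.0009,0]],"rotation":[[0,0,0.1],[0,0,0.2],[0,0,0.25],[0,0,0.3],[0,0,0.325],[0,0,0.35],[0,0,0.35]]}'
python3 -c "
from h import *
o=get_obs();print(o['tool_pos'],o['contact_force'],o['moment'])"
python3 -m pendant '{"dp":[[0.001,0,0],[0.002,0,0],[0.003,0,0],[0.003,0,0]],"rotation":[[0,0,0.02],[0,0,0.04],[0,0,0.05],[0,0,0.05]]}'
```

```text
time: 30.42
tool_pos: [550.6, 273.5, 123.1]
tcp_rot: [-3.142, 0.0, 0.069]
contact_force: [-1.0, 1.9, 0.1]
grip_width: 0.1
finger_force: 0.7
[550.61296698 273.54758539 123.0549312 ] [-0.98408128  1.89169607  0.0800591 ] [0.22761736 0.40706128 0.02568278]
time: 30.92
tool_pos: [553.7, 273.7, 123.1]
tcp_rot: [3.142, -0.0, 0.019]
contact_force: [-2.3, 0.8, 0.0]
grip_width: 0.3
finger_force: 0.9
```

```bash
for i in 1; do python3 -m pendant '{"dp":[[0.001,0,0],[0.0015,0,0],[0.0015,0,0]],"rotation":[[0,0,0],[0,0,0],[0,0,0]]}'; python3 -m pendant '{"dp":[[0.001,0,0],[0.0015,0,0],[0.0015,0,0]],"rotation":[[0,0,0],[0,0,0],[0,0,0]]}'; done
```

```text
time: 31.3
tool_pos: [554.0, 273.8, 123.0]
tcp_rot: [3.141, 0.002, 0.019]
contact_force: [-5.7, 1.2, 2.1]
grip_width: 0.2
finger_force: 3.0
time: 31.68
tool_pos: [554.3, 273.8, 122.9]
tcp_rot: [3.141, 0.005, 0.019]
contact_force: [-10.0, 1.6, 4.4]
grip_width: 0.5
finger_force: 5.0
```

```bash
python3 -m pendant '{"dp":[[-0.01,0,0],[-0.03,0,0],[-0.05,0,-0.01],[-0.06,0,-0.05],[-0.06,0,-0.09],[-0.06,0,-0.12],[-0.06,0,-0.12],[-0.06,0,-0.12]],"rotation":[[0,0,0],[0,0,0],[0,0,0],[0,0,0],[0,0,0],[0,0,0],[0,0,0],[0,0,0]]}'
python3 - <<'E'
from way import *
print(get_obs()['contact_force'])
for n in('scene','side'):
    c=cap(n);o2=get_obs()
    b=(c['pixels'].max(2)<60).astype(np.uint8);n_,l,st,ce=cv2.connectedComponentsWithStats(b)
    for th in(0,.15):
        a=sh+th;u,v=proj(c,[pin[0]+61*np.cos(a),pin[1]+61*np.sin(a),157]);print(n,'pred',th,round(u,1),round(v,1))
    for i in range(1,n_):
        if st[i,4]>6 and abs(ce[i][0]-u)<18 and abs(ce[i][1]-v)<14: print(st[i],ce[i])
    h=cv2.cvtColor(c['pixels'],cv2.COLOR_RGB2HSV);m=((h[...,0]<16)&(h[...,1]>110)&(h[...,2]>60)).astype(np.uint8)
    u,v=proj(c,[619,196,195]);n_,l,st,ce=cv2.connectedComponentsWithStats(m)
    for i in range(1,n_):
        if st[i,4]>15 and abs(ce[i][0]-u)<12 and abs(ce[i][1]-v)<12: print('crank',u,v,st[i],ce[i])
E
```

```text
time: 32.67
tool_pos: [496.4, 272.3, 242.2]
tcp_rot: [3.141, 0.001, 0.019]
contact_force: [-0.5, -0.5, -0.2]
grip_width: 0.2
finger_force: 0.0
[496.41321106 272.26526079 242.16164021] [3.14087416e+00 6.17313395e-04 1.86132607e-02]
[-0.46726089 -0.45999942 -0.21456626]
scene pred 0 170.7 210.7
scene pred 0.15 174.8 212.0
[168 206   6   9  39] [170.56410256 209.69230769]
crank 176.21752281754777 170.30819058857435 [169 162  21  17 264] [178.90909091 169.43939394]
side pred 0 237.6 151.3
side pred 0.15 234.8 152.1
[237 144  12  10  56] [242.82142857 148.39285714]
crank 264.6432379544108 144.07600914102213 [262 141   7  10  47] [264.82978723 144.78723404]
```

```bash
python3 -c "
from h import *
print(workorder.close_job())"
```

```text
the job is handed in; nothing more can be done
None
```

The crank shaft is back in the mill, with its cross in the burr and its collar on the washer. The keeper hook is shut, nothing is held, and I handed the job in at about 33 s; no verdict came back.

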